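Hang the finished back plate on the drying rail with the S-hook

TASK

Take the red S-hook off the drying rail, hook it through the small hole near the top of the steel back plate that stands in the oak rack, lift the plate out with the hook and hang it from the drying rail, so that the plate hangs freely from the hook and the hook from the bar. Go gently: feel for the hole without shoving the plate hard against the rack, do not bear down on the rail, and leave the other things on the bench where they are.

Things in the scene. Friction and masses are not known exactly. Their poses are not given: they have to be found in the camera images.
- hook: the red S-hook: 6.6 mm round bar bent in its x-z plane (all at y 0), 105 mm tall, 90 to 110 g, hanging upright from the rail's bar, its axes parallel to the rail's. Origin: centre of its flat upright grip, 9 mm in x, 10 mm thick in y (take it by the two y faces, from above), 30 mm tall
- hook_seat (a point): on the S-hook's upper bight, which opens down: where the bar's axis lies when seated, x -30, z +24.4 mm from the grip centre. The bight's crown is 10 mm above this point; its free end is at x -48, z +14 from the grip centre, its other side slants down to the grip
- hook_bight (a point): bottom of the S-hook's lower bight, which opens up, on the bar's axis: x -30, z -64 mm from the grip centre. From here one side rises to the free tip; the other goes to x -45, z -46 from the grip centre, then slants up to the grip
- hook_tip (a point): free end of the S-hook's lower bight, a 5 mm round tip at x -10, z -54.7 mm from the grip centre: 20 mm in x and 9.3 mm up from the bight's bottom, pointing to +x and 25 degrees up; the last 10 mm are 5 mm thick
- rail: the drying rail: steel bar 10 mm thick along its y axis, 270 mm long, on two posts at y +-135 mm on a 100 x 290 mm base; fixed. Origin under the middle, on the bench; the bar's axis is 225 mm up. The S-hook starts within 50 mm of the middle, its grip on the +x side
- rail_bar (a point): the middle of the rail's bar, on its axis
- rack: the oak rack, 60 x 156 x 45 mm, fixed; origin under its middle. A slot along its y axis, 116 mm long, 5.5 mm wide, floor at z 13 mm, holds the back plate upright, its faces toward the rack's -x and +x; the plate stands loose and may lean a few mm
- rack_slot (a point): middle of the slot's floor. In the slot stands the steel plate: 70 mm along y, 110 tall, 4 thick, 200 to 290 g, one 12 mm hole on its centre line 14 mm below the top edge, so 96 mm above this point. The plate is not measured: its middle is anywhere within 20 mm along y, either way, of this point, so feel for the hole
- brush: bystander: brush lying in the middle of the bench
- hammer: bystander: hammer, 280 mm, lying at the far side
- wax_tin: bystander: yellow tin, 72 mm wide, 50 mm high
- oil_jar: bystander: amber jar, 64 mm wide, 110 mm high, at the far side
- chisel: bystander: steel cold chisel at the far side
- mug: bystander: white mug, 80 mm wide, 90 mm high, at the left
Things that resemble listed ones, but are neither listed nor needed, are in the scene too. There is more than one size of the hook; the job needs the smaller. Leave any blue look-alike of the rack alone.

How it is judged:
On the way, in this order (a step that is already met when the one before it is completed fails the run):
1. the S-hook is held in the fingers, off the rail (contact force between the fingers and hook above 1 N and contact force between rail and hook below 0.05 N), for 0.2 s.
2. the plate has been lifted out of the rack while the fingers hold the S-hook (contact force between rack and anything else below 0.05 N and contact force between the fingers and hook above 1 N), for 0.2 s.
At the end, for the whole second after the job is handed in: The S-hook hangs seated on the rail's bar (bar within 8 mm of the upper bight's seat, within 125 mm of the bar's middle) and bears more than 2.2 N on it, so that the plate hangs from it; nothing is in the rack; the hook is at rest and let go (contact force between rail and hook above 2.2 N and contact force between rack and anything else below 0.05 N and distance between hook_seat and rail_bar below 0.125 m and x of hook_seat in the frame of rail between -0.008 and 0.008 m and z of hook_seat in the frame of rail above 0.217 m and linear speed of hook below 0.04 m/s); the robot touches nothing.
It fails at once if the plate is shoved hard against the rack, so that the rack takes over 100 N (some 10 N at the hole, which the tall plate levers up) (contact force between rack and anything else above 100 N).
It fails at once if the rail is loaded harder than 20 N (contact force between rail and anything else above 20 N).
It fails at once if another thing on the bench is moved more than 30 mm (distance of any of brush, hammer, wax_tin, oil_jar, chisel, mug from where it was at the start of the episode above 0.03 m).
It also fails if it takes over 72 s, if anything falls off the work surface, if the arm or the gripper's body presses on something with over 40 N, if the wrist force passes 120 N, or if a joint passes its speed limit or range.

ROBOT

A 6-joint arm with a two-finger parallel gripper is mounted at the origin on the work surface. World frame = base frame: x ahead of the robot, y to its left, z up, the work surface at z = 0. Lengths are in m, angles in rad, forces in N, time in s.
With the tool pointing down it reaches from about 0.3 to 0.875 m from the base axis. Payload 4.2 kg.
Tool frame: the origin (TCP) lies on the mounting face of the last link; the fingertips stand 173 mm ahead of it and the grasp point (between the pads) lies 155 mm ahead of it; z points along the fingers, y is the direction in which the jaws open and shut (so a half turn about z gives the same grasp; the last joint's range is limited). The gripper opens to 85 mm and grips with 20 to 120 N. Pads are 22 mm wide; open, the fingers measure 114 mm over their backs; the gripper's body (76 mm by 85 mm) begins 54 mm behind the grasp point. The pads swing forward as they close: fully open they stand 13 mm farther back than shut.
Start: joints at [1.221, 0.32, 1.565, -0, 1.257, -0.02], TCP at [0.186, 0.544, 0.405] pointing down, gripper open.
Joint ranges: [-3.11, 3.11], [-0.84, 2.01], [0.21, 2.61], [-1.34, 4.49], [0.05, 2.63], [-2.56, 2.56]. Speed limits (rad/s): [2.57, 2.57, 3.14, 3.14, 3.14, 3.14].

INTERFACE

Orientations are given as a unit quaternion [x, y, z, w].
In Python, from workcell import status, capture, ticket gives the robot as it stands. The module is installed in compiled form; this text tells all that it offers.
- The arm moves only by the shell command python3 -m inch 'ROWS' [FORCE]. ROWS is a JSON object of lists of equal length, an entry for each row: "claw": the opening, from 0 (shut) to 1 (fully open); "xyz": the shift along the tool's x, y, z each as a share of 0.2 m, from -1 to 1, a list of three; "spin": the turn about the tool's z as a share of 180 degrees, from -1 to 1. In form: {"claw": [claw, ...], "xyz": [[x, y, z], ...], "spin": [spin, ...]}. A call has 1 to 10 rows; each row is the pose to reach, as a shift and turn from the pose measured when the call began, along the tool's axes at that moment, turning the shorter way round; what a row does not reach only later rows make up. A row lasts 1/10 s, in which the tool goes at most 50 mm and 8.59 degrees, less where a joint would pass 70% of its speed; a pose out of reach is approached as far as the arm can. A call with a number of a shift or a turn outside -1 to 1 is refused whole. A call with a gripper value outside its range is refused whole. The fingers move at their own pace and stop on an object; FORCE is the grip in N (left out, the last holds). Time passes only in rows, so rows that repeat a pose let the fingers close. It gives the time, the measured TCP pose, the force and the opening at its end, in the units of the state.
- status.get_obs(): the state, without advancing time (a new reading comes with each control period).
- capture(name): name is "scene" or "top" or "wrist"; returns a dict with "img" (384x512x3 uint8, red, green, blue), "fx", "fy", "cx", "cy" (pixels), "k1" (the pictures are not rectified: a ray, as slopes to the right and down, at radius r is drawn at 1 + k1 r^2 times it, then the intrinsics apply), "R" (3x3) and "t" (3): a world point X has camera coordinates R X + t; the wrist camera has in their place "T_tool_cam" (4x4, takes a point from camera to tool coordinates, whose origin is the TCP and whose axes are the flange's). Camera axes: x right, y down, z forward; pixel columns grow to the right and rows downward; lengths in m; the calibration is good to about 2 mm. A picture is of the moment at which its call begins: read the wrist's pose just before it. There is no depth.
- ticket.hand_in(): hands the job in, once; it reports no verdict.
The state is a dict: "time_s": time; "joint_positions": joint angles; "joint_velocities": joint speeds; "joint_efforts": joint torques, N m; "eef_pos": TCP position; "tcp_rot": TCP orientation; "ft_force": force on the tool from outside, world axes, zero at the start; "wrist_torque": the same for the moment, N m; "grip_width": finger opening in m.
Only numpy, scipy, OpenCV 4.12 (cv2) and the standard library are available. Lean on these libraries where they do the work, as an engineer would, in place of code of your own. Each camera call takes 0.05 s, during which the arm holds its last target. There are 200 camera calls.

## Working session

There is one attempt and no reset: what is moved stays moved. The work goes in short steps, Python scripts to look and compute and a shell command to move; the robot and the scene stay as the last step left them, time stands still between calls to the robot, and variables do not carry over. Pictures are saved under pics/ and viewed, about 8 in all and at most 12, crops included, and the job is handed in when it is done.

```bash
mkdir -p pics; cat > h.py <<'E'
import numpy as np, cv2
from workcell import status, capture
def save(c,n,crop=None,s=1):
    im=c["img"][:,:,::-1].copy()
    if crop: x0,y0,x1,y1=crop; im=im[y0:y1,x0:x1]
    if s!=1: im=cv2.resize(im,None,fx=s,fy=s,interpolation=cv2.INTER_CUBIC)
    cv2.imwrite("pics/"+n,im)
E
python3 - <<'E'
from h import *
import pickle
print(status.get_obs())
d={}
for n in("scene","top","wrist"):
    c=capture(n); d[n]=c; print(n,{k:(np.round(v,4).tolist() if not np.isscalar(v) else v) for k,v in c.items() if k!="img"})
pickle.dump(d,open("c0.pkl","wb"))
im=np.hstack([cv2.resize(d[n]["img"],(512,384)) for n in("scene",)])
save(d["scene"],"s0.png",None,1.5); save(d["top"],"t0.png",None,1.5)
E
```

```text
{'time_s': 0.0, 'joint_positions': array([ 1.22099331e+00,  3.20294230e-01,  1.56567528e+00, -5.06944106e-08,
        1.25740773e+00, -2.00180597e-02]), 'joint_velocities': array([-0.00111311, -0.00049213,  0.00036512,  0.00080614, -0.00033179,
       -0.00069342]), 'joint_efforts': array([-5.38196982e-04, -4.15533078e+01, -2.34161443e+01, -9.63711841e-06,
        8.12016689e-03,  1.39023163e-05]), 'eef_pos': array([0.18615874, 0.54385194, 0.40388211]), 'tcp_rot': array([ 1.64146198e-01,  9.86435618e-01, -8.77088063e-04, -1.64032387e-04]), 'ft_force': array([ 0.42192664, -0.80378108, -0.96559331]), 'wrist_torque': array([0.01234848, 0.00361074, 0.00480533]), 'grip_width': 0.08534723752689746}
scene {'fx': 439.6800146303353, 'fy': 439.6800146303353, 'cx': 255.9752122424642, 'cy': 196.66368380336365, 'k1': 0.003795634725783383, 'R': [[0.8668, 0.4985, 0.0107], [0.3031, -0.5098, -0.8052], [-0.3959, 0.7012, -0.593]], 't': [-0.5073, -0.0089, 1.4421]}
top {'fx': 378.3204690650894, 'fy': 378.3204690650894, 'cx': 254.2202023350634, 'cy': 194.58737569788067, 'k1': -0.08972256118146264, 'R': [[0.0154, -0.9998, 0.0104], [-0.9989, -0.0159, -0.0451], [0.0453, -0.0097, -0.9989]], 't': [0.0571, 0.5535, 1.1165]}
wrist {'fx': 283.6230995596731, 'fy': 283.6230995596731, 'cx': 259.2487292696382, 'cy': 196.33120220971142, 'k1': -0.034039472768143515, 'T_tool_cam': [[-0.0005, -0.9532, -0.3025, 0.0767], [1.0, -0.0007, 0.0007, -0.0011], [-0.0009, -0.3025, 0.9532, 0.0299], [0.0, 0.0, 0.0, 1.0]]}
```

View pics/s0.png

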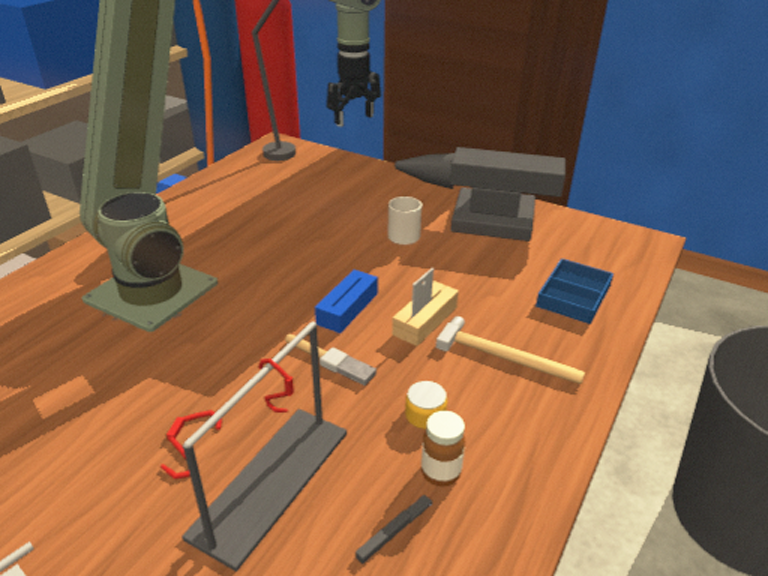

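View pics/t0.png

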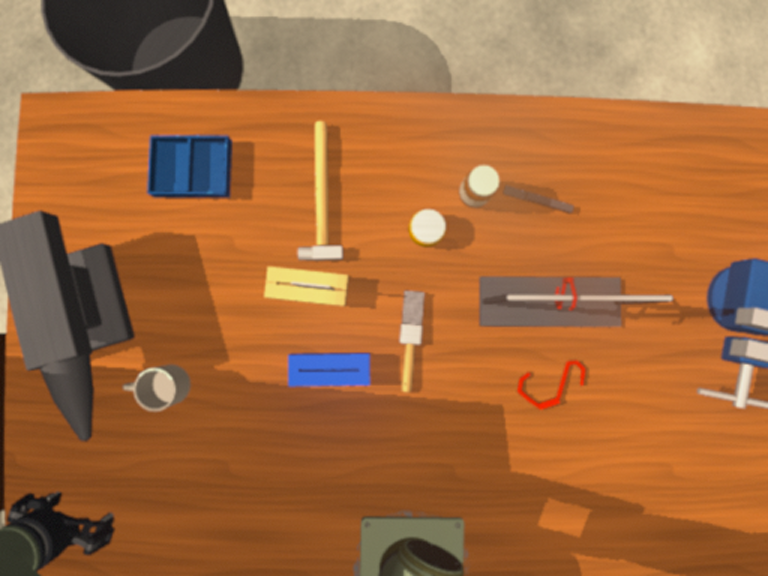

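Candidates for the hook: the red hook on the rail (scene 278,385; top 567,295 in 1.5x) and the larger red one lying on the bench (scene 190,440; top 550,385). The one on the rail is right. For the rack: the oak one at top 306,286, while the blue one at 329,370 is a decoy. I'll check these in one close crop.

```bash
python3 - <<'E'
from h import *
import pickle
d=pickle.load(open("c0.pkl","rb"))
def cr(n,x,y,w,h,s): 
    return cv2.resize(d[n]["img"][y:y+h,x:x+w,::-1],None,fx=s,fy=s,interpolation=cv2.INTER_CUBIC)
a=cr("scene",120,210,120,165,2.5)  #300x412
b=cr("scene",255,170,60,60,5)      #300x300
c=cr("top",310,170,150,60,3) #450x180
e=cr("top",170,170,70,40,6) #420x240
o=np.zeros((600,800,3),np.uint8)
o[:412,:300]=a; o[:300,300:600]=b; o[412:592,:450]=c; o[300:540,450-70+0:800] = o[300:540,380:800]
o[340:580,455:800]=e[:,:345]
cv2.imwrite("pics/crop.png",o)
E
```

```text
(no output)
```

View pics/crop.png

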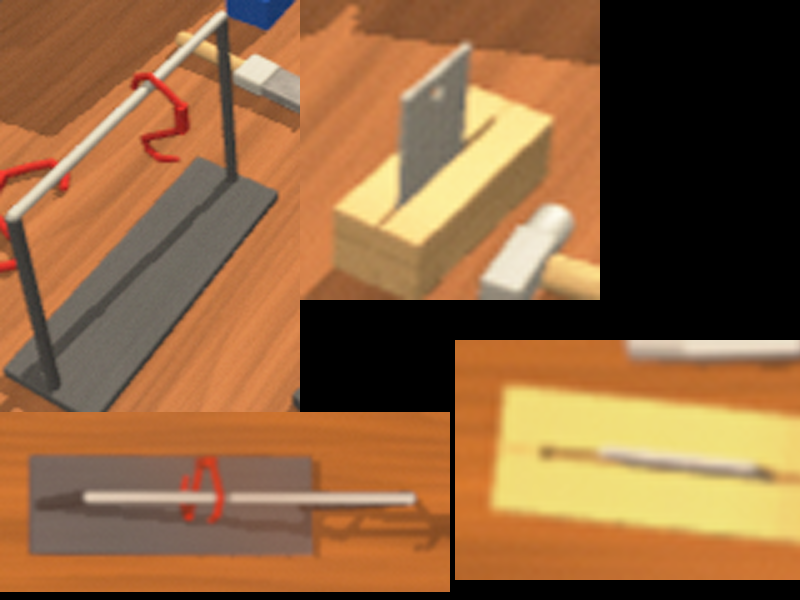

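The rail hook has its grip on the far (+x) side, and the plate in the oak rack shows its hole at scene pixel (282.6,188.6). Next I fit the poses from the crop pixels.

```bash
cat >> h.py <<'E'
def proj(c,X,R=None,t=None):
    R=np.array(c["R"]) if R is None else R; t=np.array(c["t"]) if t is None else t
    p=np.atleast_2d(X)@R.T+t; s=p[:,:2]/p[:,2:]; r2=(s**2).sum(1,keepdims=True); s=s*(1+c["k1"]*r2)
    return s*[c["fx"],c["fy"]]+[c["cx"],c["cy"]]
def body(p,L): c,s=np.cos(p[2]),np.sin(p[2]); L=np.atleast_2d(L); return np.c_[p[0]+c*L[:,0]-s*L[:,1],p[1]+s*L[:,0]+c*L[:,1],L[:,2]]
E
python3 - <<'E'
from h import *
import pickle
from scipy.optimize import least_squares as ls
d=pickle.load(open("c0.pkl","rb")); S,T=d["scene"],d["top"]
def fit(fn,obs,x0):
    f=lambda p: np.concatenate([(proj(c,fn(p,i))-px).ravel() for c,i,px in obs])
    r=ls(f,x0,loss="soft_l1"); print(np.round(r.x,4)); print(np.round(r.fun.reshape(-1,2),1).tolist()); return r.x
def rail(p,L): return body(p,L)
b=.225
rp=fit(rail,[(S,[[0,.135,b],[0,-.135,b]],[[208.8,217.2],[125.2,296.4]]),(T,[[0,.135,b],[0,-.135,b]],[[338.3,198.3],[448.3,199]]),
 (T,[[.05,.145,.01],[.05,-.145,.01],[-.05,-.145,.01],[-.05,.145,.01]],[[320,185],[414.3,184.7],[414.3,217.3],[320,217.3]])],[.55,-.2,0])
fit(lambda p,L: body(rp,[[L[0][0],p[0],L[0][2]]]),[(S,[[0,0,.236]],[[178.8,241.2]]),(T,[[0,0,.236]],[[383.3,198.3]]),(T,[[.03,0,.21]],[[310+207/3,170+48/3]])],[0.])
kp=fit(rail,[(T,[[.03,.078,.045],[-.03,.078,.045],[.03,-.078,.045],[-.03,-.078,.045]],[[178.3,177.8],[176,198],[232.7,183.3],[230,203.3]]),
 (S,[[-.03,-.078,.045],[.03,-.078,.045],[.03,.078,.045]],[[262,212],[278.6,218.6],[305.2,193.6]])],[.57,.1,-.05])
for nm,L,zz in(("plate",(.035,-.035),.123),):
    fit(lambda p,L: body([kp[0],kp[1],kp[2]],[[p[1]+l[0]*0,p[0]+l[1],l[2]] for l in L]),[(T,[[0,.035,.123],[0,-.035,.123]],[[194.2,188.8],[220.3,191.3]]),(S,[[0,-.035,.123],[0,.035,.123]],[[275.6,189.6],[289,179]]),(S,[[0.002,0,.109]],[[282.6,188.6]])],[0.,0])
g=[]
for n,z,px in(("tin",.05,(428/1.5,226/1.5)),("jar",.11,(483/1.5,180/1.5)),("mug",.09,(168/1.5,385/1.5))):
    fit(lambda p,L:np.array([[p[0],p[1],z]]),[(T,0,[px])],[.6,0])
E
```

```text
[ 0.5393 -0.2763  0.0108]
[[-1.0, -0.7], [-0.8, 0.4], [1.7, -0.3], [-1.9, -0.5], [-0.3, -1.0], [-0.8, -0.1], [-0.3, 0.1], [-0.2, -0.0]]
[0.0306]
[[0.4, -1.5], [0.2, -0.2], [0.8, 0.4]]
[ 0.561   0.2116 -0.0821]
[[0.2, -0.3], [0.3, 0.0], [-0.8, -0.6], [-0.2, 0.0], [-0.6, -0.4], [-0.1, 0.5], [-0.2, -0.2]]
[-0.018   0.0005]
[[0.1, -0.9], [-0.2, -0.8], [-0.0, 0.1], [-0.8, -0.5], [-0.8, -0.7]]
[ 0.6801 -0.0223]
[[-0.0, 0.0]]
[ 0.7581 -0.118 ]
[[0.0, -0.0]]
[0.3694 0.4605]
[[0.0, -0.0]]
```

```bash
cat >> h.py <<'E'
from scipy.spatial.transform import Rotation as Ro
def to(g,yaw):
    "shares to bring the grasp point to g (world) with tool y at yaw from world y"
    o=status.get_obs(); R=Ro.from_quat(o["tcp_rot"]).as_matrix()
    gp=o["eef_pos"]+R@[0,0,.155]; cy=np.arctan2(-R[0,1],R[1,1])
    print("gp",np.round(gp,4),"yaw",round(cy,4),"tilt",np.round(R[:2,2],4),"F",np.round(o["ft_force"],1),"w",round(o["grip_width"],4),"t",round(o["time_s"],2))
    print("shares",np.round(R.T@(np.array(g)-gp)/.2,3),"spin",round(-(yaw-cy)/np.pi,4))
E
python3 -m inch '{"claw":[1,1,1,1,1],"xyz":[[0,0,-0.2],[0,0,-0.3],[0,-0.2,-0.3],[0,-0.4,-0.3],[0,-0.6,-0.3]],"spin":[-0.04,-0.08,-0.108,-0.108,-0.108]}'
python3 -c "from h import *; to([.569,-.2457,.2006],.011)"
```

```text
time_s: 0.65
eef_pos: [0.1469, 0.4292, 0.4638]
tcp_rot: [-0.005, 1.0, -0.001, -0.0]
ft_force: [-0.1, -0.6, 1.2]
grip_width: 0.0857
gp [0.1468 0.4288 0.3088] yaw 0.0096 tilt [-0.0008 -0.0021] F [-0.1 -0.6  1.2] w 0.0857 t 0.65
shares [-2.079 -3.391  0.546] spin -0.0005
```

```bash
python3 -m inch '{"claw":[1,1,1,1,1,1],"xyz":[[-0.2,-0.1,0],[-0.4,-0.3,0],[-0.6,-0.5,0],[-0.8,-0.7,0],[-1,-0.9,0],[-1,-1,0]],"spin":[0,0,0,0,0,0]}'
python3 -m inch '{"claw":[1,1,1,1,1,1],"xyz":[[-0.2,-0.1,0],[-0.4,-0.3,0],[-0.6,-0.5,0],[-0.8,-0.7,0],[-1,-0.9,0],[-1,-1,0]],"spin":[0,0,0,0,0,0]}'
python3 -m inch '{"claw":[0.5,0.5,0.5,0.5,0.5,0.5],"xyz":[[0,-0.2,0],[0,-0.4,0],[0,-0.6,0],[0,-0.8,0],[0,-1,0],[0,-1,0]],"spin":[0,0,0,0,0,0]}'
python3 - <<'E'
from h import *
to([.569,-.2457,.2006],.011)
E
```

```text
time_s: 1.25
eef_pos: [0.3507, 0.2296, 0.4639]
tcp_rot: [-0.004, 1.0, -0.001, 0.0]
ft_force: [0.6, 0.0, 0.2]
grip_width: 0.0856
time_s: 1.85
eef_pos: [0.5546, 0.0296, 0.4635]
tcp_rot: [-0.004, 1.0, -0.001, 0.0]
ft_force: [-0.7, 0.8, -0.3]
grip_width: 0.0853
time_s: 2.45
eef_pos: [0.5561, -0.1745, 0.4631]
tcp_rot: [-0.002, 1.0, -0.002, -0.0]
ft_force: [1.4, 0.3, -0.3]
grip_width: 0.0429
gp [ 0.5559 -0.175   0.3081] yaw 0.0034 tilt [-0.001  -0.0037] F [ 1.4  0.3 -0.3] w 0.0429 t 2.45
shares [-0.065 -0.352  0.539] spin -0.0024
```

Move to above the hook, 60 mm clear, and check with the wrist camera.

```bash
python3 -m inch '{"claw":[0.5,0.5,0.5,0.5],"xyz":[[-0.065,-0.2,0],[-0.065,-0.35,0.1],[-0.065,-0.35,0.18],[-0.065,-0.35,0.18]],"spin":[-0.0024,-0.0024,-0.0024,-0.0024]}'
python3 - <<'E'
from h import *
import pickle
to([.569,-.2457,.2006],.011)
o=status.get_obs(); c=capture("wrist"); save(c,"w1.png",None,1.5)
R=Ro.from_quat(o["tcp_rot"]).as_matrix(); T=np.array(c["T_tool_cam"])
Rc=(R@T[:3,:3]).T; t=-Rc@(o["eef_pos"]+R@T[:3,3])
rp=[.5393,-.2763,.0108]
P=body(rp,[[.03,.0306,.2156],[0,.0306,.236],[0,.135,.225],[0,-.135,.225],[0,0,.225]])
print(np.round(proj(c,P,Rc,t)*1.5,0).tolist())
pickle.dump((o,c),open("w1.pkl","wb"))
E
```

```text
time_s: 2.85
eef_pos: [0.569, -0.2445, 0.4242]
tcp_rot: [-0.005, 1.0, -0.0, -0.003]
ft_force: [0.2, 0.3, -0.0]
grip_width: 0.0431
gp [ 0.5679 -0.2446  0.2692] yaw 0.01 tilt [-0.0067 -0.0004] F [ 0.2  0.3 -0. ] w 0.0431 t 2.85
shares [-0.008 -0.005  0.343] spin -0.0003
[[390.0, 340.0], [390.0, 290.0], [639.0, 282.0], [2.0, 283.0], [316.0, 282.0]]
```

View pics/w1.png

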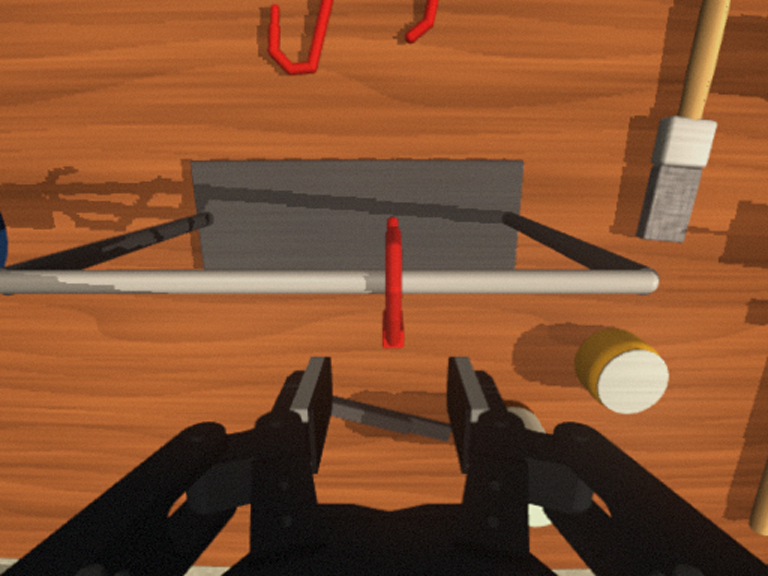

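Grip top at (393,338) and bar at row 281, against a prediction of (390,340) and 282, so the fit agrees to 1–2 mm. Descend and grasp.

```bash
python3 -m inch '{"claw":[0.5,0.5,0.5,0.5,0.5,0.5],"xyz":[[-0.008,0,0.1],[-0.008,0,0.2],[-0.008,0,0.28],[-0.008,0,0.33],[-0.008,0,0.343],[-0.008,0,0.343]],"spin":[0,0,0,0,0,0]}' 
python3 -m inch '{"claw":[0.3,0.2,0.14,0.1,0.05,0,0,0,0],"xyz":[[0,0,0],[0,0,0],[0,0,0],[0,0,0],[0,0,0],[0,0,0],[0,0,0],[0,0,0],[0,0,0]],"spin":[0,0,0,0,0,0,0,0,0]}' 60
python3 -c "from h import *; to([.569,-.2443,.2326],.011)"
```

```text
time_s: 3.5
eef_pos: [0.5709, -0.2437, 0.3581]
tcp_rot: [-0.006, 1.0, -0.001, -0.001]
ft_force: [-0.1, -1.3, 0.5]
grip_width: 0.0426
time_s: 4.4
eef_pos: [0.5709, -0.2439, 0.3585]
tcp_rot: [-0.006, 1.0, -0.001, -0.001]
ft_force: [-0.6, -1.5, 4.5]
grip_width: 0.0086
gp [ 0.5705 -0.2443  0.2035] yaw 0.0116 tilt [-0.0023 -0.0027] F [-0.6 -1.5  4.5] w 0.0086 t 4.4
shares [ 0.008 -0.    -0.145] spin 0.0002
```

```bash
python3 -m inch '{"claw":[0,0,0,0,0,0,0,0,0,0],"xyz":[[0,0,-0.04],[0,0,-0.08],[0,0,-0.12],[0,0,-0.15],[0,0,-0.15],[-0.06,0,-0.15],[-0.14,0,-0.15],[-0.22,0,-0.15],[-0.27,0,-0.15],[-0.27,0,-0.15]],"spin":[0,0,0,0,0,0,0,0,0,0]}' 60
python3 - <<'E'
from h import *
import pickle
to([.569,-.2443,.2326],.011)
o=status.get_obs(); c=capture("wrist"); save(c,"w2.png",(100,150,420,384),1.6); pickle.dump((o,c),open("w2.pkl","wb"))
E
```

```text
time_s: 5.4
eef_pos: [0.6263, -0.243, 0.3873]
tcp_rot: [-0.006, 1.0, -0.001, -0.001]
ft_force: [-0.1, -0.2, -1.0]
grip_width: 0.0085
gp [ 0.6259 -0.2434  0.2323] yaw 0.0124 tilt [-0.0028 -0.0023] F [-0.1 -0.2 -1. ] w 0.0085 t 5.4
shares [ 0.284 -0.001 -0.   ] spin 0.0004
```

View pics/w2.png

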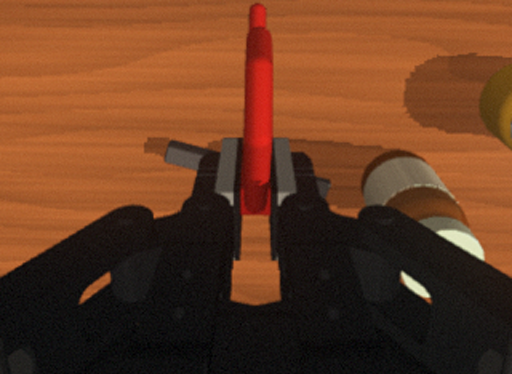

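Hook held straight and clear of the rail. I'll carry it to the +x side of the plate and look there.

```bash
python3 -m inch '{"claw":[0,0,0,0,0,0,0,0],"xyz":[[0,0.05,-0.05],[0,0.15,-0.05],[0,0.3,-0.05],[0,0.5,-0.05],[0,0.7,-0.05],[0,0.85,-0.05],[0,1,-0.05],[0,1,-0.05]],"spin":[0,0,0,0,0,0,0,0]}' 60
python3 -m inch '{"claw":[0,0,0,0,0,0,0,0],"xyz":[[0,0.1,0],[0,0.25,0],[0,0.4,0],[0,0.6,0],[0,0.8,0],[0,1,0],[0,1,0],[0,1,0]],"spin":[0,0,0.01,0.02,0.03,0.03,0.03,0.03]}' 60
python3 -c "from h import *; to([.615,.218,.24],-.082)"
```

```text
time_s: 6.25
eef_pos: [0.622, -0.0383, 0.398]
tcp_rot: [-0.008, 1.0, -0.0, -0.002]
ft_force: [0.6, 0.1, -0.0]
grip_width: 0.0089
time_s: 7.05
eef_pos: [0.6179, 0.1626, 0.3983]
tcp_rot: [0.038, 0.999, -0.0, -0.001]
ft_force: [0.6, 0.7, -0.2]
grip_width: 0.0086
gp [0.6174 0.1625 0.2433] yaw -0.0753 tilt [-0.0029 -0.0006] F [ 0.6  0.7 -0.2] w 0.0086 t 7.05
shares [0.033 0.276 0.017] spin 0.0021
```

```bash
python3 -m inch '{"claw":[0,0,0,0,0],"xyz":[[0,0.1,0],[0.02,0.2,0],[0.033,0.276,0.017],[0.033,0.276,0.017],[0.033,0.276,0.017]],"spin":[0.0021,0.0021,0.0021,0.0021,0.0021]}' 60
python3 - <<'E'
from h import *
import pickle
to([.615,.218,.24],-.082)
o=status.get_obs(); c=capture("wrist"); save(c,"w3.png",(110,20,430,260),2.4); pickle.dump((o,c),open("w3.pkl","wb"))
R=Ro.from_quat(o["tcp_rot"]).as_matrix(); T=np.array(c["T_tool_cam"])
Rc=(R@T[:3,:3]).T; t=-Rc@(o["eef_pos"]+R@T[:3,3])
kp=[.561,.2116,-.0821]
P=body(kp,[[.002,-.018,.109],[0,.017,.123],[0,-.053,.123],[.03,.078,.045],[-.03,.078,.045],[.03,-.078,.045],[-.03,-.078,.045]])
print(np.round((proj(c,P,Rc,t)-[110,20])*2.4,0).tolist())
E
```

```text
time_s: 7.55
eef_pos: [0.6154, 0.2174, 0.3947]
tcp_rot: [0.041, 0.999, -0.001, -0.002]
ft_force: [0.3, -0.1, -0.9]
grip_width: 0.0088
gp [0.6148 0.2171 0.2397] yaw -0.082 tilt [-0.0034 -0.0018] F [ 0.3 -0.1 -0.9] w 0.0088 t 7.55
shares [-0.001  0.004 -0.001] spin -0.0
[[286.0, 282.0], [382.0, 280.0], [182.0, 280.0], [505.0, 328.0], [513.0, 195.0], [175.0, 328.0], [165.0, 196.0]]
```

View pics/w3.png

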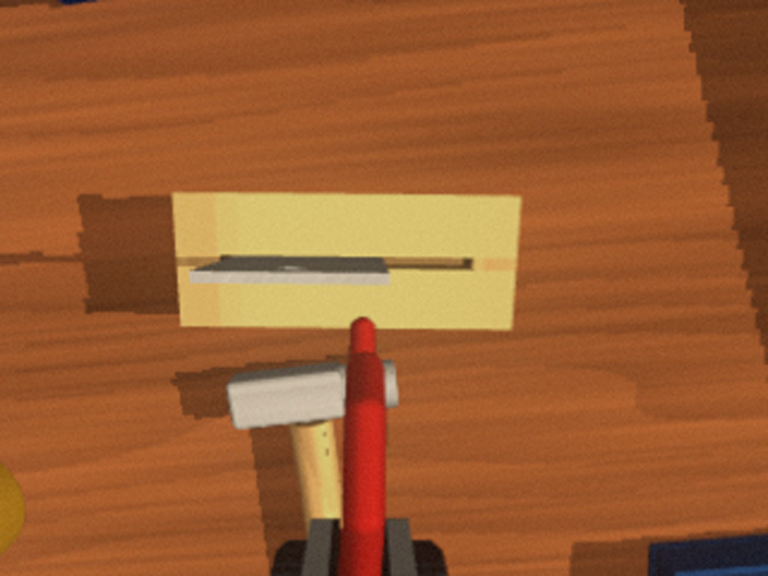

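```bash
python3 - <<'E'
from h import *
import pickle
o,c=pickle.load(open("w3.pkl","rb"))
T=np.array(c["T_tool_cam"]); Rc=T[:3,:3].T; t=-Rc@T[:3,3]
for hx,hz in((-48,14),(-48,24),(-30,34.4),(-10,20)):
    print(hx,hz,np.round((proj(c,[[-hx/1000,0,.155+.003-hz/1000]],Rc,t)-[110,20])*2.4,1))
im=c["img"].astype(int)
m=(im[:,:,0]>130)&(im[:,:,1]<60)&(im[:,:,2]<70)
for v in range(150,260,12):
    u=np.where(m[v,150:330])[0]+150
    if len(u): print(v,(v-20)*2.4,(u.min()-110)*2.4,(u.max()+1-110)*2.4,"mid",((u.min()+u.max()+1)/2-110)*2.4)
R=Ro.from_quat(o["tcp_rot"]).as_matrix(); Rw=(R@T[:3,:3]).T; tw=-Rw@(o["eef_pos"]+R@T[:3,3])
# ray of plate top-edge ends intersect z=.123
for px in((190,274),(388,280),(289,277)):
    p=np.array(px)/2.4+[110,20]; q=(p-[c["cx"],c["cy"]])/c["fx"]; q=q/(1+c["k1"]*(q@q)); 
    dd=Rw.T@[*q,1]; C=-Rw.T@tw; X=C+dd*(.123-C[2])/dd[2]; print(np.round(X,4), "tool",np.round(R.T@(X-o["eef_pos"]),4))
E
```

```text
-48 14 [[364.4 383.3]]
-48 24 [[365.  398.8]]
-30 34.4 [[365.4 531.1]]
-10 20 [[364.3 594.7]]
162 340.8 355.2 374.4 mid 364.8
174 369.59999999999997 367.2 384.0 mid 375.59999999999997
186 398.4 362.4 384.0 mid 373.2
198 427.2 350.4 386.4 mid 368.4
210 456.0 352.8 386.4 mid 369.59999999999997
222 484.79999999999995 350.4 386.4 mid 368.4
234 513.6 350.4 386.4 mid 368.4
246 542.4 355.2 384.0 mid 369.59999999999997
258 571.1999999999999 352.8 381.59999999999997 mid 367.2
[0.5547 0.1618 0.123 ] tool [ 0.055  -0.0599  0.272 ]
[0.5626 0.2307 0.123 ] tool [0.0528 0.0094 0.2719]
[0.5587 0.1962 0.123 ] tool [ 0.0538 -0.0252  0.2719]
```

The wrist view puts the plate's centre at tool (+54, −25) mm, 2.5 mm further +y than the scene fit. The hook lies in the tool's y=0 plane within 1 mm, so I trust the wrist. I'll cross over and descend on the −x side of the plate.

```bash
python3 -m inch '{"claw":[0,0,0,0,0,0,0,0,0],"xyz":[[0.05,-0.03,0],[0.12,-0.06,0],[0.2,-0.09,0],[0.28,-0.11,0],[0.36,-0.123,0],[0.395,-0.123,0.02],[0.395,-0.123,0.1],[0.395,-0.123,0.2],[0.395,-0.123,0.2]],"spin":[0,0,0,0,0,0,0,0,0]}' 60
python3 - <<'E'
from h import *
h=np.array([.5587,.1959]); u=np.array([np.cos(.082),-np.sin(.082)]); n=np.array([-u[1],u[0]])
to([*(h-.025*u),.1666],-.082)
E
```

```text
time_s: 8.5
eef_pos: [0.5341, 0.1984, 0.3526]
tcp_rot: [0.042, 0.999, -0.002, -0.004]
ft_force: [0.9, -0.3, -1.9]
grip_width: 0.0086
gp [0.5328 0.1978 0.1976] yaw -0.0832 tilt [-0.0082 -0.0037] F [ 0.9 -0.3 -1.9] w 0.0086 t 8.5
shares [-0.006  0.002  0.155] spin -0.0004
```

```bash
python3 -m inch '{"claw":[0,0,0,0,0],"xyz":[[0,0.002,0.05],[0,0.002,0.1],[0,0.002,0.14],[0,0.002,0.155],[0,0.002,0.155]],"spin":[0,0,0,0,0]}' 60
python3 - <<'E'
from h import *
h=np.array([.5587,.1959]); u=np.array([np.cos(.082),-np.sin(.082)])
to([*(h-.025*u),.1666],-.082)
c=capture("scene"); save(c,"s1.png",(235,130,345,230),5)
E
```

```text
time_s: 9.0
eef_pos: [0.5339, 0.1987, 0.3211]
tcp_rot: [0.042, 0.999, -0.002, -0.004]
ft_force: [0.4, -0.4, -0.7]
grip_width: 0.0084
gp [0.5325 0.198  0.1661] yaw -0.0832 tilt [-0.009  -0.0039] F [ 0.4 -0.4 -0.7] w 0.0084 t 9.0
shares [-0.006  0.    -0.003] spin -0.0004
```

View pics/s1.png

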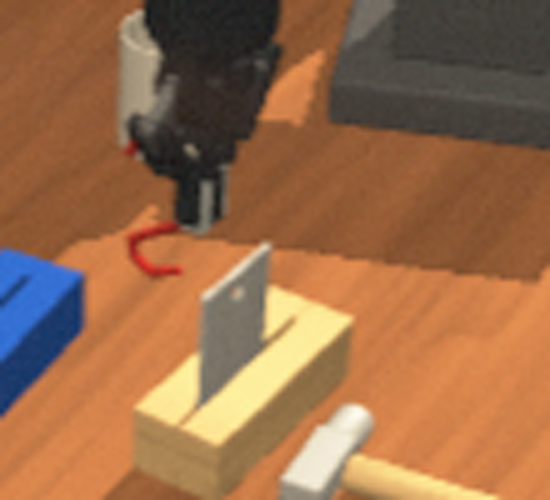

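The tip (180,271) points at the hole (237,293), and the offset matches a straight +x approach within about 1 mm in y and z. Advance slowly, watching the force.

```bash
python3 -m inch '{"claw":[0,0,0,0,0,0],"xyz":[[-0.03,0,0],[-0.06,0,0],[-0.09,0,0],[-0.12,0,0],[-0.14,0,0],[-0.14,0,0]],"spin":[0,0,0,0,0,0]}' 60
python3 -m inch '{"claw":[0,0,0,0,0,0],"xyz":[[-0.01,0,0],[-0.02,0,0],[-0.03,0,0],[-0.04,0,0],[-0.04,0,0],[-0.04,0,0]],"spin":[0,0,0,0,0,0]}' 60
python3 - <<'E'
from h import *
h=np.array([.5587,.1959]); u=np.array([np.cos(.082),-np.sin(.082)])
to([*(h+.012*u),.1666],-.082)
c=capture("scene"); save(c,"s2.png",(235,130,345,230),5)
E
```

```text
time_s: 9.65
eef_pos: [0.5625, 0.1963, 0.3212]
tcp_rot: [0.042, 0.999, -0.002, -0.004]
ft_force: [-1.1, 0.2, -1.7]
grip_width: 0.0092
time_s: 10.25
eef_pos: [0.5705, 0.1956, 0.3212]
tcp_rot: [0.042, 0.999, -0.002, -0.004]
ft_force: [0.1, 0.3, -0.8]
grip_width: 0.009
gp [0.5693 0.1951 0.1662] yaw -0.0835 tilt [-0.008  -0.0036] F [ 0.1  0.3 -0.8] w 0.009 t 10.25
shares [-0.007 -0.    -0.002] spin -0.0005
```

View pics/s2.png

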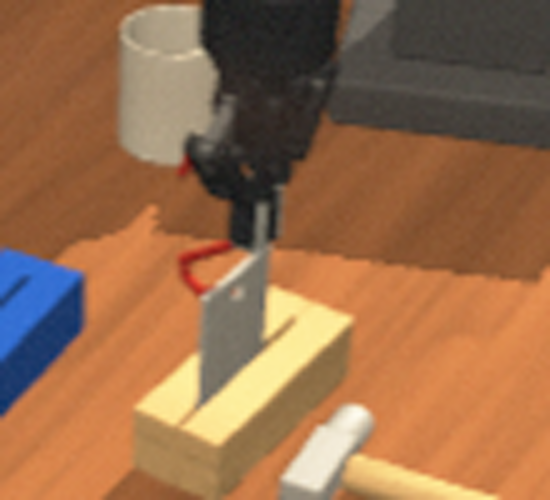

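Tip is just behind the plate with no contact force; keep feeling forward.

```bash
python3 -m inch '{"claw":[0,0,0,0],"xyz":[[-0.01,0,0],[-0.02,0,0],[-0.02,0,0],[-0.02,0,0]],"spin":[0,0,0,0]}' 60
python3 -m inch '{"claw":[0,0,0,0],"xyz":[[-0.01,0,0],[-0.015,0,0],[-0.015,0,0],[-0.015,0,0]],"spin":[0,0,0,0]}' 60
python3 - <<'E'
from h import *
o=[status.get_obs()["ft_force"]]
c=capture("scene"); save(c,"s3.png",(265,160,305,200),10)
to([.5747,.195,.1666],-.082)
E
```

```text
time_s: 10.7
eef_pos: [0.5745, 0.1953, 0.3211]
tcp_rot: [0.042, 0.999, -0.002, -0.004]
ft_force: [0.7, 0.1, -0.9]
grip_width: 0.0089
time_s: 11.1
eef_pos: [0.5775, 0.195, 0.3211]
tcp_rot: [0.042, 0.999, -0.002, -0.004]
ft_force: [-0.2, 0.1, -1.3]
grip_width: 0.0088
gp [0.5762 0.1945 0.1661] yaw -0.0837 tilt [-0.0082 -0.0036] F [-0.3  0.7 -0.9] w 0.009 t 11.15
shares [ 0.008  0.002 -0.003] spin -0.0005
```

View pics/s3.png

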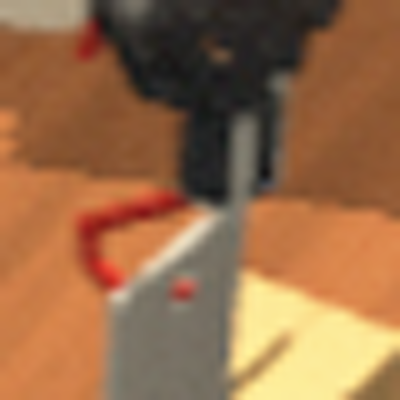

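Red tip is visible in the hole at (183,291). Now follow the bend: forward and up.

```bash
python3 -m inch '{"claw":[0,0,0,0,0,0],"xyz":[[0,0,-0.012],[-0.01,0,-0.017],[-0.02,0,-0.022],[-0.03,0,-0.027],[-0.03,0,-0.027],[-0.03,0,-0.027]],"spin":[0,0,0,0,0,0]}' 60
python3 -m inch '{"claw":[0,0,0,0,0,0],"xyz":[[-0.01,0,-0.004],[-0.02,0,-0.01],[-0.03,0,-0.013],[-0.03,0,-0.013],[-0.03,0,-0.013],[-0.03,0,-0.013]],"spin":[0,0,0,0,0,0]}' 60
python3 - <<'E'
from h import *
c=capture("scene"); save(c,"s4.png",(265,160,305,200),10)
to([.5587,.195,.2666],-.082)
E
```

```text
time_s: 11.75
eef_pos: [0.5836, 0.1945, 0.3264]
tcp_rot: [0.042, 0.999, -0.002, -0.004]
ft_force: [-0.5, 0.1, 0.0]
grip_width: 0.0088
time_s: 12.35
eef_pos: [0.5895, 0.194, 0.3288]
tcp_rot: [0.042, 0.999, -0.002, -0.004]
ft_force: [-0.3, 0.5, -0.1]
grip_width: 0.0088
gp [0.5882 0.1935 0.1739] yaw -0.0836 tilt [-0.0084 -0.0037] F [ 0.  -0.5 -0.7] w 0.0084 t 12.4
shares [ 0.151 -0.007 -0.462] spin -0.0005
```

View pics/s4.png

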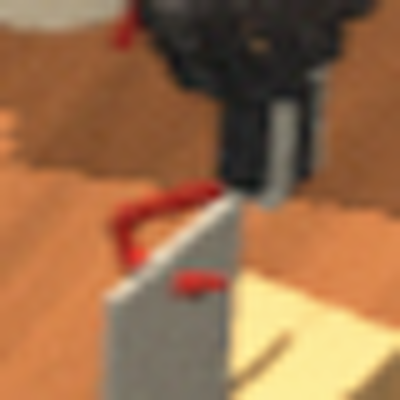

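```bash
python3 -m inch '{"claw":[0,0,0,0,0,0],"xyz":[[0,0,-0.01],[0,0,-0.02],[0,0,-0.03],[0,0,-0.045],[0,0,-0.06],[0,0,-0.06]],"spin":[0,0,0,0,0,0]}' 60
python3 -m inch '{"claw":[0,0,0,0,0,0,0,0],"xyz":[[0,0,-0.02],[0,0,-0.05],[0,0,-0.08],[0,0,-0.11],[0,0,-0.14],[0,0,-0.17],[0,0,-0.19],[0,0,-0.19]],"spin":[0,0,0,0,0,0,0,0]}' 60
python3 -m inch '{"claw":[0,0,0,0,0,0,0,0],"xyz":[[0,0,-0.04],[0,0,-0.1],[0,0,-0.16],[0,0,-0.22],[0,0,-0.25],[0,0,-0.27],[0,0,-0.27],[0,0,-0.27]],"spin":[0,0,0,0,0,0,0,0]}' 60
python3 - <<'E'
from h import *
c=capture("scene"); save(c,"s5.png",(225,100,345,230),4)
to([.63,.195,.29],.011)
E
```

```text
time_s: 13.0
eef_pos: [0.5897, 0.1941, 0.3415]
tcp_rot: [0.042, 0.999, -0.002, -0.004]
ft_force: [-0.1, 1.1, -2.8]
grip_width: 0.0084
time_s: 13.8
eef_pos: [0.5901, 0.1943, 0.3803]
tcp_rot: [0.042, 0.999, -0.002, -0.003]
ft_force: [-0.0, 0.8, -3.7]
grip_width: 0.0091
time_s: 14.6
eef_pos: [0.5904, 0.1944, 0.4339]
tcp_rot: [0.042, 0.999, -0.002, -0.003]
ft_force: [0.5, -0.1, -3.4]
grip_width: 0.009
gp [0.5892 0.1939 0.2786] yaw -0.0836 tilt [-0.0073 -0.0033] F [-0.3 -0.7 -3.7] w 0.009 t 14.65
shares [-0.202  0.022 -0.058] spin -0.0301
```

View pics/s5.png

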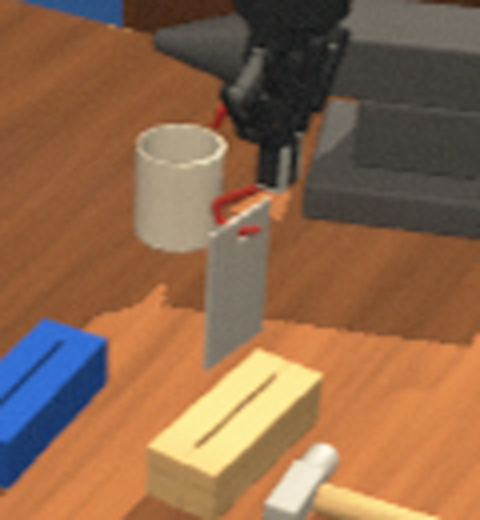

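Plate is hanging from the hook clear of the rack (3.6 N). Carry it gently to the +x side of the rail.

```bash
python3 -m inch '{"claw":[0,0,0,0,0,0,0,0,0,0],"xyz":[[-0.02,0,-0.02],[-0.05,0,-0.05],[-0.1,0,-0.08],[-0.15,0,-0.1],[-0.2,0.01,-0.12],[-0.23,0.02,-0.12],[-0.25,0.022,-0.12],[-0.25,0.022,-0.12],[-0.25,0.022,-0.12],[-0.25,0.022,-0.12]],"spin":[0,-0.005,-0.01,-0.016,-0.022,-0.028,-0.03,-0.03,-0.03,-0.03]}' 60
python3 -m inch '{"claw":[0,0,0,0,0,0,0,0,0,0],"xyz":[[0,-0.02,0],[0,-0.06,0],[0,-0.12,0],[0,-0.2,0],[0,-0.3,0],[0,-0.4,0],[0,-0.5,0],[0,-0.6,0],[0,-0.7,0],[0,-0.8,0]],"spin":[0,0,0,0,0,0,0,0,0,0]}' 60
python3 -m inch '{"claw":[0,0,0,0,0,0,0,0,0,0],"xyz":[[0,-0.1,0],[0,-0.2,0],[0,-0.3,0],[0,-0.4,0],[0,-0.5,0],[0,-0.6,0],[0,-0.7,0],[0,-0.78,0],[0,-0.85,0],[0,-0.9,0]],"spin":[0,0,0,0,0,0,0,0,0,0]}' 60
python3 -c "from h import *; to([.64,-.2443,.2355],.011)"
```

```text
time_s: 15.65
eef_pos: [0.6404, 0.1947, 0.4572]
tcp_rot: [-0.005, 1.0, -0.002, -0.004]
ft_force: [0.2, 0.3, -3.4]
grip_width: 0.0089
time_s: 16.65
eef_pos: [0.6418, 0.0321, 0.4579]
tcp_rot: [-0.005, 1.0, -0.002, -0.004]
ft_force: [-0.2, -0.0, -3.2]
grip_width: 0.0089
time_s: 17.65
eef_pos: [0.6432, -0.1495, 0.4586]
tcp_rot: [-0.004, 1.0, -0.002, -0.004]
ft_force: [-0.2, -0.5, -3.2]
grip_width: 0.0085
gp [ 0.642  -0.1501  0.3036] yaw 0.0084 tilt [-0.0078 -0.0041] F [-0.2 -0.5 -3.2] w 0.0085 t 17.65
shares [ 0.011 -0.469  0.343] spin -0.0008
```

```bash
python3 -m inch '{"claw":[0,0,0,0,0,0,0,0,0,0],"xyz":[[0,-0.06,0],[0,-0.13,0],[0,-0.2,0],[0,-0.27,0],[0,-0.34,0],[0,-0.4,0],[0,-0.44,0],[0,-0.46,0],[0,-0.47,0],[0,-0.47,0]],"spin":[-0.0008,-0.0008,-0.0008,-0.0008,-0.0008,-0.0008,-0.0008,-0.0008,-0.0008,-0.0008]}' 60
python3 -m inch '{"claw":[0,0,0,0,0,0,0,0,0,0],"xyz":[[0,0,0.03],[0,0,0.08],[0,0,0.14],[0,0,0.2],[0,0,0.26],[0,0,0.31],[0,0,0.335],[0,0,0.343],[0,0,0.343],[0,0,0.343]],"spin":[0,0,0,0,0,0,0,0,0,0]}' 60
python3 - <<'E'
from h import *
import pickle
to([.5705,-.2443,.2355],.011)
o=status.get_obs(); c=capture("wrist"); pickle.dump((o,c),open("w4.pkl","wb"))
for f in("w2","w4"):
    _,c=pickle.load(open(f+".pkl","rb")); im=c["img"].astype(int)
    m=(im[:,:,0]>100)&(im[:,:,1]<60)&(im[:,:,2]<60); m[:,:200]=0; m[:,330:]=0
    ys=np.where(m.any(1))[0]; print(f,ys.min(),ys.max(),[(v,np.where(m[v])[0].min(),np.where(m[v])[0].max()) for v in range(ys.min(),ys.max(),14)])
E
```

```text
time_s: 18.65
eef_pos: [0.644, -0.2435, 0.459]
tcp_rot: [-0.005, 1.0, -0.002, -0.004]
ft_force: [0.1, 0.6, -3.4]
grip_width: 0.0088
time_s: 19.65
eef_pos: [0.6436, -0.2437, 0.3911]
tcp_rot: [-0.005, 1.0, -0.002, -0.003]
ft_force: [-0.5, -0.0, -3.1]
grip_width: 0.0088
gp [ 0.6426 -0.2444  0.2361] yaw 0.011 tilt [-0.0066 -0.0043] F [-0.5 -0.  -3.1] w 0.0088 t 19.65
shares [0.36  0.005 0.005] spin 0.0Traceback (most recent call last):
  File "<stdin>", line 8, in <module>
    return umr_minimum(a, axis, None, out, keepdims, initial, where)
ValueError: zero-size array to reduction operation minimum which has no identity
```

```bash
python3 - <<'E'
from h import *
import pickle
for f in("w2","w4"):
    _,c=pickle.load(open(f+".pkl","rb")); im=c["img"].astype(int)
    m=(im[:,:,0]>100)&(im[:,:,1]<60)&(im[:,:,2]<60); m[:,:200]=0; m[:,330:]=0; m[:120]=0
    ys=np.where(m.any(1))[0]; print(f,ys.min(),ys.max(),[(int(v),*np.where(m[v])[0][[0,-1]].tolist()) for v in ys[::14]])
E
```

```text
w2 152 340 [(152, 259, 262), (166, 256, 265), (180, 254, 269), (194, 253, 270), (208, 253, 270), (222, 253, 270), (236, 252, 270), (250, 254, 268), (264, 254, 266), (278, 250, 322), (311, 269, 269)]
w4 152 339 [(152, 259, 262), (166, 256, 265), (180, 254, 269), (194, 253, 269), (208, 253, 270), (222, 253, 269), (236, 252, 270), (250, 253, 268), (264, 253, 304), (278, 250, 268)]
```

Hook has not shifted in the grip (wrist silhouette identical). Move over the bar, then lower.

```bash
python3 -m inch '{"claw":[0,0,0,0,0,0,0,0,0,0],"xyz":[[0.02,0,0],[0.06,0,0],[0.11,0,0],[0.17,0,0],[0.23,0,0],[0.29,0,0],[0.33,0,0],[0.355,0,0],[0.36,0,0],[0.36,0,0]],"spin":[0,0,0,0,0,0,0,0,0,0]}' 60
python3 -m inch '{"claw":[0,0,0,0,0,0,0,0,0,0],"xyz":[[0,0,0.02],[0,0,0.045],[0,0,0.07],[0,0,0.095],[0,0,0.115],[0,0,0.13],[0,0,0.14],[0,0,0.148],[0,0,0.148],[0,0,0.148]],"spin":[0,0,0,0,0,0,0,0,0,0]}' 60
python3 -c "from h import *; to([.5705,-.2443,.2035],.011)"
```

```text
time_s: 20.7
eef_pos: [0.5716, -0.2446, 0.3917]
tcp_rot: [-0.005, 1.0, -0.002, -0.003]
ft_force: [-0.2, -0.8, -2.8]
grip_width: 0.0084
time_s: 21.7
eef_pos: [0.5715, -0.2447, 0.3623]
tcp_rot: [-0.005, 1.0, -0.002, -0.003]
ft_force: [0.0, 0.7, -2.7]
grip_width: 0.0087
gp [ 0.5706 -0.2455  0.2073] yaw 0.0108 tilt [-0.0056 -0.0046] F [ 0.   0.7 -2.7] w 0.0087 t 21.7
shares [0.    0.006 0.019] spin -0.0001
```

```bash
python3 -m inch '{"claw":[0,0,0,0],"xyz":[[0,0,0.008],[0,0,0.014],[0,0,0.014],[0,0,0.014]],"spin":[0,0,0,0]}' 60
python3 -m inch '{"claw":[0,0,0,0],"xyz":[[0,0,0.004],[0,0,0.007],[0,0,0.007],[0,0,0.007]],"spin":[0,0,0,0]}' 60
python3 -c "from h import *; to([.5705,-.2443,.2035],.011)"
```

```text
time_s: 22.1
eef_pos: [0.5715, -0.2447, 0.3595]
tcp_rot: [-0.005, 1.0, -0.002, -0.003]
ft_force: [0.2, 0.7, -2.9]
grip_width: 0.0088
time_s: 22.5
eef_pos: [0.5715, -0.2448, 0.3586]
tcp_rot: [-0.005, 1.0, -0.002, -0.003]
ft_force: [-0.2, 0.1, 0.3]
grip_width: 0.0089
gp [ 0.5707 -0.2455  0.2036] yaw 0.0109 tilt [-0.005  -0.0049] F [-0.2  0.1  0.3] w 0.0089 t 22.5
shares [0.001 0.006 0.   ] spin -0.0
```

The load went from the wrist onto the bar (−2.9 → +0.3 N). Release slowly and withdraw upward.

```bash
python3 -m inch '{"claw":[0.1,0.14,0.18,0.22,0.27,0.32,0.38,0.44,0.5,0.5],"xyz":[[0,0,0],[0,0,0],[0,0,0],[0,0,0],[0,0,0],[0,0,0],[0,0,0],[0,0,0],[0,0,0],[0,0,0]],"spin":[0,0,0,0,0,0,0,0,0,0]}' 20
python3 -m inch '{"claw":[0.5,0.5,0.5,0.5,0.5,0.5,0.5,0.5,0.5,0.5],"xyz":[[0,0,-0.03],[0,0,-0.08],[0,0,-0.14],[0,0,-0.22],[0,0,-0.3],[0,0,-0.38],[0,0,-0.46],[0,0,-0.5],[0,0,-0.5],[0,0,-0.5]],"spin":[0,0,0,0,0,0,0,0,0,0]}'
python3 -m inch '{"claw":[0.5,0.5,0.5,0.5,0.5,0.5,0.5,0.5,0.5,0.5],"xyz":[[0,0,0],[0,0,0],[0,0,0],[0,0,0],[0,0,0],[0,0,0],[0,0,0],[0,0,0],[0,0,0],[0,0,0]],"spin":[0,0,0,0,0,0,0,0,0,0]}'
python3 - <<'E'
from h import *
a=capture("scene")["img"]; b=None
for _ in range(10): b=capture("scene")
m=np.abs(a[240:370,110:260].astype(int)-b["img"][240:370,110:260]).max(2); print("diff",m.max(),(m>40).sum())
s=cv2.resize(b["img"][200:380,110:260],None,fx=3,fy=3,interpolation=cv2.INTER_CUBIC)
t=cv2.resize(capture("top")["img"][80:280,200:460],(340,262))
o=np.zeros((540,790,3),np.uint8); o[:,:450]=s; o[:262,450:]=t; cv2.imwrite("pics/fin.png",o[:,:,::-1])
E
```

```text
time_s: 23.5
eef_pos: [0.5715, -0.2448, 0.3586]
tcp_rot: [-0.005, 1.0, -0.002, -0.003]
ft_force: [0.6, -0.1, -0.1]
grip_width: 0.0427
time_s: 24.5
eef_pos: [0.5719, -0.2442, 0.4584]
tcp_rot: [-0.005, 1.0, -0.002, -0.003]
ft_force: [-0.2, -0.7, -0.4]
grip_width: 0.0424
time_s: 25.5
eef_pos: [0.5718, -0.2442, 0.4585]
tcp_rot: [-0.005, 1.0, -0.002, -0.003]
ft_force: [-1.0, 0.1, -0.2]
grip_width: 0.0426
diff 15 0
```

View pics/fin.png

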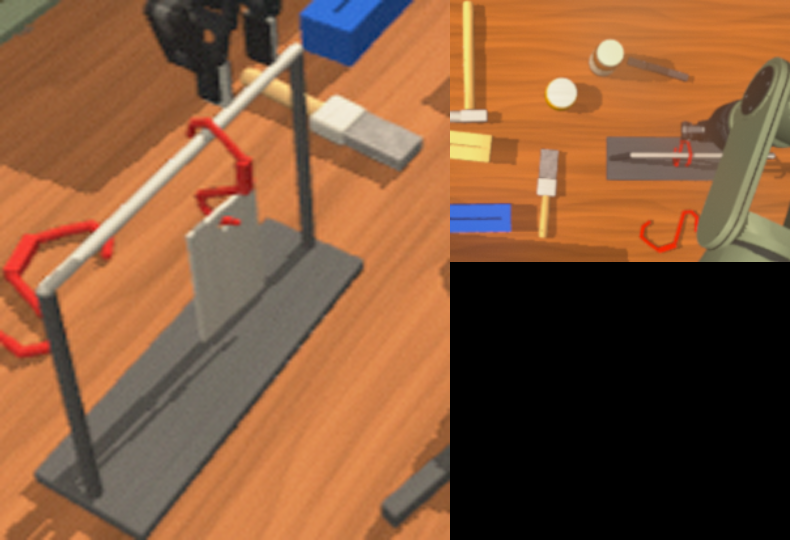

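The hook sits on the bar with the plate hanging free from it. Pictures half a second apart show no movement, and the gripper is clear.

```bash
python3 -c "from workcell import ticket; print(ticket.hand_in())"
```

```text
the job is handed in; nothing more can be done
None
```

I took the small red S-hook off the rail and fed its tip through the plate's hole. I then lifted the plate out of the oak rack with the hook, hung both on the drying rail, let go and handed in. Robot time was about 26 of the 72 s.

**Final checks:**
- **Hanging:** the last picture shows the hook seated on the bar and the plate hanging free. As I lowered the hook, the wrist force went from −2.9 N to +0.3 N, so the bar took the load.
- **At rest:** scene pictures about 0.5 s apart showed no movement. The gripper was about 100 mm above its release height.
- **Gentleness:** forces while feeling for the hole stayed at sensor noise, about 1 N. The wrist read 4.5 N when I closed on the hook while it hung on the rail. These are readings at the end of each move; I have no direct reading of the rail or rack load.
- **Bystanders:** nothing touched them that I saw. I compared pictures by eye only, and the last ones do not show the mug or the far end of the hammer.

**Disagreement:** the scene/top-camera fit and the wrist camera differed by about 2.5 mm on the plate's y position. I used the wrist value and the tip went in on the first try.

The hand-in gave no verdict.

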